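# Change over the vial trays

### The job

The empty blue tray of the vial dock was left open, and only one tray may stand open at a time. First push the blue tray fully home, then hook a fingertip behind the lip of the amber tray and draw it all the way out to its stop, without pinching a lip between the fingers. Leave the green tray shut, the vials standing in their trays and everything else where it is.

Things in the scene. Friction and masses are not known exactly. Their poses are not given: they have to be found in the camera images.
- dock: white dock on the table with three side-by-side bays (spacing 105 mm), overall 327 mm wide, 160 mm deep, 83 mm high under a clear cover. Fixed. Origin: table level, middle of its front edge (the side the trays come out of). Its x axis points into the dock, y along its width, z up; all trays draw out along its -x. Which colour is in which bay varies.
- blue_tray (a joint): how far the blue tray (the empty tray, found standing part open) is drawn out, m: 0 = fully home, 0.11 = fully out on its stop. About 2 N of friction, no spring or latch. Tray 90 mm wide; its blue front wall (4 mm thick, top 74 mm above the table) is level with the dock's front edge when home. Before the wall a shelf (top 22 mm above the table) carries the blue lip.
- blue_lip (a point): middle of the top edge of the blue tray's upright lip (its dock-side face is blue_lip_back, the other blue_lip_front): 84 mm wide, 8 mm thick, top 86 mm above the table. Axes as the dock's. Slot between lip and front wall: 48 mm along x, its middle 28 mm along +x from this point, 64 mm deep, open above and at the ends. Moves along.
- amber_tray (a joint): how far the amber tray (the tray with three amber vials, found shut) is drawn out, m: 0 = fully home, 0.11 = fully out on its stop. About 2 N of friction, no spring or latch. Tray 90 mm wide; its amber front wall (4 mm thick, top 74 mm above the table) is level with the dock's front edge when home. Before the wall a shelf (top 22 mm above the table) carries the amber lip.
- amber_lip (a point): middle of the top edge of the amber tray's upright lip (its dock-side face is amber_lip_back, the other amber_lip_front): 84 mm wide, 8 mm thick, top 86 mm above the table. Axes as the dock's. Slot between lip and front wall: 48 mm along x, its middle 28 mm along +x from this point, 64 mm deep, open above and at the ends. Moves along.
- green_tray (a joint): how far the green tray (the tray with two clear vials, found shut; it stays shut) is drawn out, m: 0 = fully home, 0.11 = fully out on its stop. About 2 N of friction, no spring or latch. Tray 90 mm wide; its green front wall (4 mm thick, top 74 mm above the table) is level with the dock's front edge when home. Before the wall a shelf (top 22 mm above the table) carries the green lip.
- green_lip (a point): middle of the top edge of the green tray's upright lip (its dock-side face is green_lip_back, the other green_lip_front): 84 mm wide, 8 mm thick, top 86 mm above the table. Axes as the dock's. Slot between lip and front wall: 48 mm along x, its middle 28 mm along +x from this point, 64 mm deep, open above and at the ends. Moves along.
- amber_vial1: amber-glass vial with a metal cap, loose in the amber tray; 24 mm across, 42 mm tall, standing on the tray's floor 22 mm above the table. Origin: centre of its underside, z axis up the vial.
- amber_vial2: amber-glass vial with a metal cap, loose in the amber tray; 24 mm across, 42 mm tall, standing on the tray's floor 22 mm above the table. Origin: centre of its underside, z axis up the vial.
- amber_vial3: amber-glass vial with a metal cap, loose in the amber tray; 24 mm across, 42 mm tall, standing on the tray's floor 22 mm above the table. Origin: centre of its underside, z axis up the vial.
- green_vial1: clear vial with a green cap, loose in the green tray; 24 mm across, 42 mm tall, standing on the tray's floor 22 mm above the table. Origin: centre of its underside, z axis up the vial.
- green_vial2: clear vial with a green cap, loose in the green tray; 24 mm across, 42 mm tall, standing on the tray's floor 22 mm above the table. Origin: centre of its underside, z axis up the vial.
- spray: white disinfectant bottle with a blue label, loose, 52 mm across, 150 mm tall. Origin: centre of its underside. A bystander.
- cup: small grey medicine cup, loose, 40 mm across, 32 mm tall, stands beside the dock. Origin: centre of its underside. A bystander.
- carton: white carton, loose, 100 x 140 x 70 mm. Origin: centre of its underside. A bystander.

How it is judged:
By the outcome, as a careful person would: the job done as asked, in the order asked, and still so for the second after the job is handed in, with the robot touching nothing.
It also fails if it takes over 48 s, if anything falls off the work surface, if the arm or the gripper's body presses on something with over 40 N, if the wrist force passes 120 N, or if a joint passes its speed limit or range.

### The arm

A 6-joint arm with a two-finger parallel gripper is mounted at the origin on the work surface. World frame = base frame: x ahead of the robot, y to its left, z up, the work surface at z = 0. Lengths are in m, angles in rad, forces in N, time in s.
With the tool pointing down it reaches from about 0.325 to 0.925 m from the base axis. Payload 3.1 kg.
Tool frame: the origin (TCP) lies at the very end of the fingers, on their centre line; the grasp point (between the pads) lies 19 mm behind it; x points along the fingers, y is the direction in which the jaws open and shut, and the axes are right-handed (so a half turn about x gives the same grasp; the last joint's range is limited). The gripper opens to 85 mm and grips with 20 to 120 N. Pads are 22 mm wide; open, the fingers measure 114 mm over their backs; the gripper's body (76 mm by 85 mm) begins 54 mm behind the grasp point. The pads swing forward as they close: fully open they stand 13 mm farther back than shut.
Start: joints at [-1.431, 0.217, 1.613, -0, 1.311, -0.112], TCP at [0.156, -0.605, 0.231] pointing down, gripper open.
Joint ranges: [-2.75, 2.75], [-0.78, 2.1], [0.31, 2.55], [-1.13, 4.27], [0.13, 2.63], [-2.58, 2.58]. Speed limits (rad/s): [2.79, 2.79, 3.14, 3.14, 3.14, 3.14].

### API

Orientations are given as a 3x3 rotation matrix whose columns are the frame's x, y, z axes.
In Python, from plant import observe, grab_frame, camera_model, sign_off gives the robot as it stands. The module is installed in compiled form; this text tells all that it offers.
- The arm moves only by the shell command python3 -m pendant 'ROWS' [OPENING]. ROWS is JSON, a list of rows, each a list of 6 numbers: the shift along the tool's x, y, z in mm, then the turn, a rotation vector about the tool's x, y, z in rad. In form: [[x, y, z, ax, ay, az], ...]. A call has 1 to 20 rows; each row is the pose to reach, as a shift and turn from the pose commanded when the call began, along the tool's axes at that moment; what a row does not reach only later rows make up. A row lasts 1/10 s, in which the tool goes at most 50 mm and 8.59 degrees, less where a joint would pass 70% of its speed; a pose out of reach is approached as far as the arm can. A call with a gripper value outside its range is refused whole. OPENING is the finger opening in mm, from 0 to 85.4, set as the call begins (- or left out, the last holds). The fingers move at their own pace and stop on an object; the grip force is fixed at half the most. Time passes only in rows, so rows that repeat a pose let the fingers close. It gives the time, the measured TCP pose, the force and the opening at its end, in the units of the state.
- observe(): the state, without advancing time (a new reading comes with each control period).
- grab_frame(name): name is "scene" or "top" or "wrist"; returns the picture (400x640x3 uint8, red, green, blue); there is no depth.
- camera_model(name): a dict with "fx", "fy", "cx", "cy" (pixels), "distortion" ([k1, k2, p1, p2, k3] as OpenCV has them; the pictures are not rectified), "R" (3x3) and "t" (3): a world point X has camera coordinates R X + t. Camera axes: x right, y down, z forward; pixel columns grow to the right and rows downward; lengths in m; the calibration is good to about 2 mm. A picture is of the moment at which its call begins: read the wrist's pose just before it. camera_model takes no time and is no camera call; for the wrist camera it gives the pose at the moment of the call.
- sign_off(): hands the job in, once; it reports no verdict.
The state is a dict: "time": time; "qpos": joint angles; "qd": joint speeds; "joint_torque": joint torques, N m; "tcp_pos": TCP position; "orientation": TCP orientation; "contact_force": force on the tool from outside, world axes, zero at the start; "ft_torque": the same for the moment, N m; "opening": finger opening in m.
Only numpy, scipy, OpenCV 4.12 (cv2) and the standard library are available. Lean on these libraries where they do the work, as an engineer would, in place of code of your own. Each camera call takes 0.05 s, during which the arm holds its last target.

## Working session

There is one attempt and no reset: what is moved stays moved. The work goes in short steps, Python scripts to look and compute and a shell command to move; the robot and the scene stay as the last step left them, time stands still between calls to the robot, and variables do not carry over. Pictures are saved under pics/ and viewed, and the job is handed in when it is done.

```bash
mkdir -p pics
python3 - <<'E'
from plant import *
import cv2
s=observe()
print(s)
for n in("scene","top","wrist"):
    im=grab_frame(n); cv2.imwrite(f"pics/{n}0.png",im[:,:,::-1]); m=camera_model(n); print(n,m)
E
```

```text
{'time': 0.0, 'qpos': array([-1.43124612e+00,  2.17766927e-01,  1.61495425e+00, -3.29490550e-05,
        1.31132200e+00, -1.12224194e-01]), 'qd': array([-3.39964419e-04,  8.67505715e-04, -1.27243790e-03,  3.54581564e-04,
        6.21411988e-04,  2.19922095e-05]), 'joint_torque': array([ 1.11321857e-03, -3.96837115e+01, -3.03849864e+01, -1.03907660e-04,
        9.73967632e-03,  3.50706003e-06]), 'tcp_pos': array([ 0.15558223, -0.60446332,  0.22994987]), 'orientation': array([[-3.72397816e-04,  2.49130576e-01, -9.68469833e-01],
       [ 2.42226517e-03, -9.68466834e-01, -2.49130736e-01],
       [-9.99996997e-01, -2.43866649e-03, -2.42805384e-04]]), 'contact_force': array([0.29633024, 0.01053263, 0.65261888]), 'ft_torque': array([ 0.04926319,  0.05448812, -0.0275906 ]), 'opening': 0.0857308498529946}
scene {'fx': 427.8642236443834, 'fy': 427.8642236443834, 'cx': 320.18121308680537, 'cy': 196.2820835298922, 'distortion': array([-0.05026355,  0.        ,  0.        ,  0.        ,  0.        ]), 'R': array([[ 0.19590588,  0.98060994,  0.00500218],
       [ 0.7984846 , -0.15655567, -0.581302
[... 193 characters left out ...]
 194.78021786260862, 'distortion': array([-0.09092777,  0.        ,  0.        ,  0.        ,  0.        ]), 'R': array([[ 0.02009275, -0.99971777, -0.01267548],
       [-0.99280536, -0.01845378, -0.11830881],
       [ 0.1180415 ,  0.01496144, -0.99289595]]), 't': array([0.04219918, 0.61723593, 1.07655679])}
wrist {'fx': 357.99488125234944, 'fy': 357.99488125234944, 'cx': 325.2222260753193, 'cy': 198.4103415820466, 'distortion': array([0.0286296, 0.       , 0.       , 0.       , 0.       ]), 'R': array([[ 0.24909647, -0.96847677, -0.0019245 ],
       [-0.91724338, -0.23655585,  0.32047763],
       [-0.31083039, -0.07806461, -0.94725413]]), 't': array([-0.62300586, -0.04320222,  0.38160184])}
```

View pics/scene0.png

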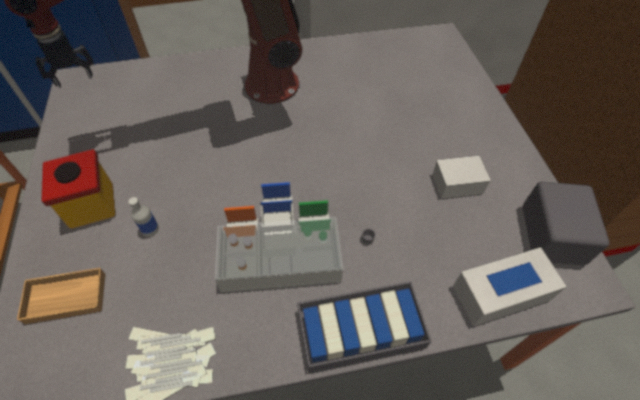

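View pics/top0.png

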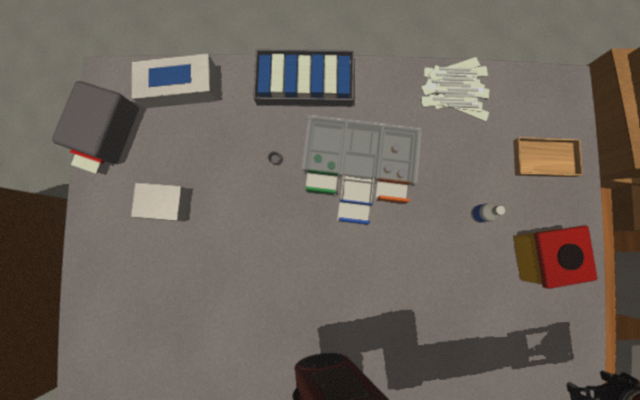

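View pics/wrist0.png

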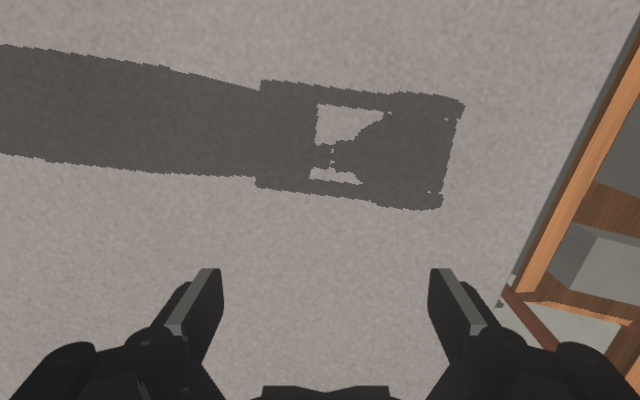

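The top view shows blue in the middle bay with its lip at about (354,220), the amber lip at (392,200) to the right and the green lip at (321,190) to the left. The spray bottle stands at (488,212). Next I'll measure the lip tops.

```bash
cat > h.py <<'E'
import numpy as np, cv2
def undist(m,uv):
    K=np.array([[m['fx'],0,m['cx']],[0,m['fy'],m['cy']],[0,0,1]])
    return cv2.undistortPoints(np.array(uv,float).reshape(-1,1,2),K,np.array(m['distortion'])).reshape(-1,2)
def ray(m,uv):
    p=undist(m,uv); R=np.array(m['R']);t=np.array(m['t'])
    d=np.c_[p,np.ones(len(p))]@R
    return -R.T@t,d
def plane(m,uv,z):
    c,d=ray(m,uv); return c+d*((z-c[2])/d[:,2])[:,None]
def proj(m,X):
    K=np.array([[m['fx'],0,m['cx']],[0,m['fy'],m['cy']],[0,0,1]])
    return cv2.projectPoints(np.array(X,float).reshape(-1,3),cv2.Rodrigues(np.array(m['R']))[0],np.array(m['t']),K,np.array(m['distortion']))[0].reshape(-1,2)
HS={'blue':((105,120,40),(125,255,255)),'amber':((3,150,80),(14,255,255)),'green':((60,120,30),(85,255,255))}
E
python3 - <<'E'
from h import *
for n,(x0,y0,x1,y1) in {'top':(290,105,440,235),'scene':(200,170,360,300)}.items():
    im=cv2.imread(f'pics/{n}0.png')[y0:y1,x0:x1]
    cv2.imwrite(f'pics/{n}0z.png',cv2.resize(im,None,fx=5,fy=4.5,interpolation=cv2.INTER_NEAREST))
    hsv=cv2.cvtColor(im,cv2.COLOR_BGR2HSV)
    for c,(a,b) in HS.items():
        mk=cv2.inRange(hsv,a,b); k,l,st,ce=cv2.connectedComponentsWithStats(mk)
        for i in range(1,k):
            if st[i,4]>8:
                ys,xs=np.where(l==i); r=cv2.minAreaRect(np.c_[xs,ys].astype(np.float32))
                print(n,c,st[i,4],ce[i]+[x0,y0],(cv2.boxPoints(r)+[x0,y0]).round(1).tolist())
E
```

```text
top blue 17 [349.         201.17647059] [[340.9, 200.6], [341.0, 199.8], [357.0, 201.8], [356.9, 202.6]]
top blue 73 [353.98630137 220.5890411 ] [[339.7, 220.2], [340.0, 217.8], [368.1, 221.0], [367.8, 223.4]]
top amber 113 [393.37168142 198.94690265] [[378.7, 199.1], [379.2, 195.3], [408.3, 198.9], [407.8, 202.7]]
top green 68 [319.97058824 189.95588235] [[305.8, 189.5], [306.1, 187.0], [333.2, 190.4], [332.9, 192.9]]
scene blue 315 [275.67936508 189.26984127] [[261.9, 184.2], [287.9, 182.2], [288.9, 194.7], [262.8, 196.7]]
scene blue 187 [276.19251337 205.65775401] [[262.0, 203.0], [289.0, 201.0], [289.6, 208.7], [262.6, 210.7]]
scene amber 346 [239.8265896  212.91618497] [[224.8, 207.9], [253.1, 205.7], [254.1, 218.4], [225.8, 220.6]]
scene green 101 [313.77227723 204.48514851] [[299.8, 202.9], [325.9, 200.8], [326.8, 211.6], [300.7, 213.8]]
```

View pics/top0z.png

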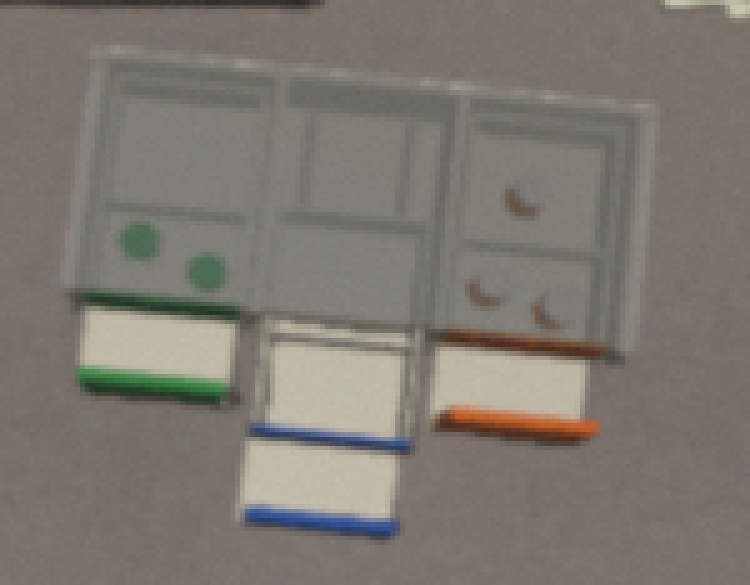

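View pics/scene0z.png

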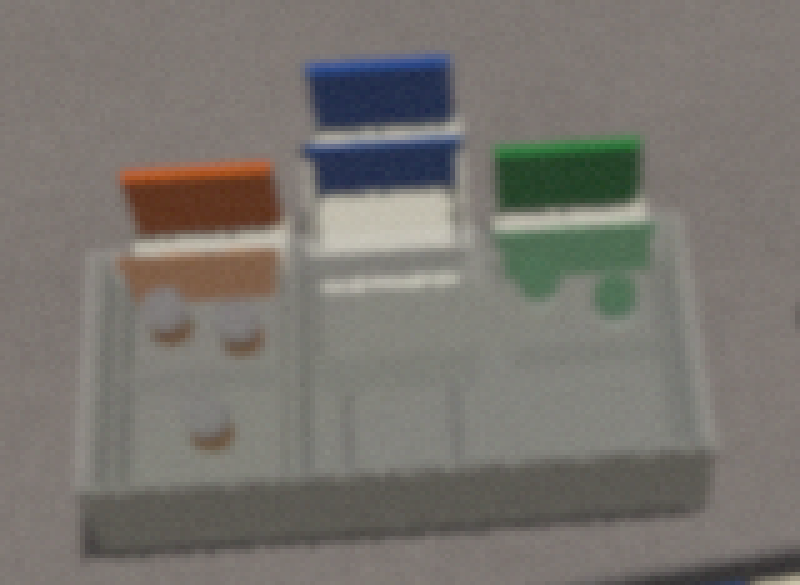

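Run:
```python
from h import *
from plant import camera_model
T=camera_model('top');S=camera_model('scene')
print(-T['R'].T@T['t'],-S['R'].T@S['t'])
def tz(p): p=np.array(p,float); return (p+.5)/[5,4.5]-.5+[290,105]
def sz(p): p=np.array(p,float); return (p+.5)/[5,4.5]-.5+[200,170]
# lip top ends, eyeballed from zooms
t={'green':[(80,373),(226,392)],'blue':[(246,515),(398,529)],'amber':[(446,414),(598,431)]}
s={'amber':[(122,177),(272,166)],'blue':[(306,70),(450,60)],'green':[(497,151),(640,141)]}
for c in t:
  a=plane(T,tz(t[c]),.086);b=plane(S,sz(s[c]),.086)
  for n,p in(('T',a),('S',b)):
    d=p[0]-p[1] if p[0][1]>p[1][1] else p[1]-p[0]
    print(c,n,p.mean(0).round(4),'len',np.linalg.norm(d).round(4),'yawdeg',np.degrees(np.arctan2(-d[0],d[1])).round(2))
# dock corners back of cover z=.083
for n,m,f,pp in(('T',T,tz,[(98,50),(652,105),(70,292),(622,358)]),('S',S,sz,[(78,492),(715,452),(90,250),(682,213)])):
  print(n,plane(m,f(pp),.083).round(4).tolist())
print(plane(T,[(275,158)],.032),plane(T,[(488,212)],.1))
```

```text
[0.48486886 0.03747077 1.14246821] [ 1.30830109 -0.07501693  1.08213238]
green T [0.6253 0.0417 0.086 ] len 0.0827 yawdeg -7.24
green S [0.6274 0.0463 0.086 ] len 0.0814 yawdeg -5.69
blue T [ 0.5402 -0.0538  0.086 ] len 0.0848 yawdeg -4.8
blue S [ 0.5431 -0.051   0.086 ] len 0.0841 yawdeg -5.54
amber T [ 0.604  -0.1654  0.086 ] len 0.086 yawdeg -6.06
amber S [ 0.6063 -0.1622  0.086 ] len 0.084 yawdeg -5.41
T [[0.8405, 0.0774, 0.083], [0.8106, -0.243, 0.083], [0.6822, 0.0897, 0.083], [0.6462, -0.223, 0.083]]
S [[0.8102, -0.2412, 0.083], [0.8479, 0.0806, 0.083], [0.6506, -0.2254, 0.083], [0.6869, 0.099, 0.083]]
[[0.72519065 0.178547   0.032     ]] [[ 0.56942755 -0.42700451  0.1       ]]
```

```bash
python3 -m pendant '[[0,-453,-474,0.352,0,0],[0,-453,-474,0.352,0,0],[0,-453,-474,0.352,0,0],[0,-453,-474,0.352,0,0],[0,-453,-474,0.352,0,0],[0,-453,-474,0.352,0,0],[0,-453,-474,0.352,0,0],[0,-453,-474,0.352,0,0],[0,-453,-474,0.352,0,0],[0,-453,-474,0.352,0,0],[0,-453,-474,0.352,0,0],[0,-453,-474,0.352,0,0],[0,-453,-474,0.352,0,0],[0,-453,-474,0.352,0,0],[0,-453,-474,0.352,0,0],[0,-453,-474,0.352,0,0],[0,-453,-474,0.352,0,0],[0,-453,-474,0.352,0,0]]' 0
python3 - <<'E'
from plant import *
import cv2
print(observe());cv2.imwrite("pics/wrist1.png",grab_frame('wrist')[:,:,::-1])
E
```

```text
time: 1.95
tcp_pos: [0.5014, -0.0499, 0.2313]
orientation: [[-0.0, -0.102, -0.995], [-0.0, -0.995, 0.102], [-1.0, 0.0, 0.0]]
contact_force: [-0.2, -0.0, -1.4]
opening: -0.0001
{'time': 1.95, 'qpos': array([-2.38395521e-01, -4.44291790e-02,  1.89438350e+00, -2.65988440e-04,
        1.29179708e+00,  1.43513853e+00]), 'qd': array([ 0.00190915, -0.00085251, -0.00250571,  0.00274818, -0.00014129,
        0.00404725]), 'joint_torque': array([ 1.66568854e-01, -2.82194567e+01, -3.01582003e+01,  7.68855389e-03,
        2.76386600e-03, -1.95360990e-03]), 'tcp_pos': array([ 0.50135714, -0.04988098,  0.23125624]), 'orientation': array([[-2.14633093e-04, -1.02484172e-01, -9.94734612e-01],
       [-2.10985867e-04, -9.94734608e-01,  1.02484217e-01],
       [-9.99999955e-01,  2.31871449e-04,  1.91880254e-04]]), 'contact_force': array([-0.23591425, -0.04275253, -1.42665638]), 'ft_torque': array([0.02138508, 0.0071753 , 0.06283473]), 'opening': -9.722278024978213e-05}
```

View pics/wrist1.png

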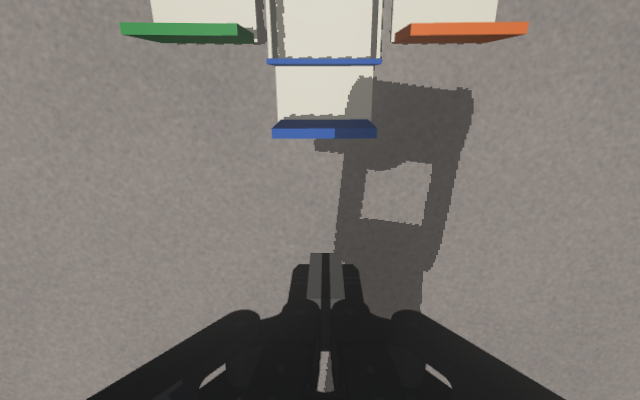

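The fingers are shut at (325,275). The bright blue lip top runs from (272,132) to (377,132), with the green lip top at row 30 and the amber at row 29. I'll measure from this sharper view.

Run:
```python
from h import *
from plant import camera_model
W=camera_model('wrist')
im=cv2.imread('pics/wrist1.png');hsv=cv2.cvtColor(im,cv2.COLOR_BGR2HSV)
dx=np.array([.9948,-.102]);dy=np.array([.102,.9948])
for c,(a,b) in {'blue':((105,120,130),(125,255,255)),'amber':((3,130,180),(16,255,255)),'green':((55,80,100),(85,255,255))}.items():
    mk=cv2.inRange(hsv,a,b); k,l,st,ce=cv2.connectedComponentsWithStats(mk)
    for i in range(1,k):
        if st[i,4]>150:
            x,y,w,h,_=st[i]
            p=plane(W,[(x-.5,y+h/2-.5),(x+w-.5,y+h/2-.5),(x+w/2,y-.5),(x+w/2,y+h-.5)],.086)
            m=p[:2].mean(0);d=p[0]-p[1]
            print(c,st[i],m.round(4),'len',np.linalg.norm(d).round(4),'yaw',np.degrees(np.arctan2(-d[0],d[1])).round(2),'thick',np.linalg.norm(p[2]-p[3]).round(4),'dock x,y',(m[:2]@dx).round(4),(m[:2]@dy).round(4))
print('tcp',np.array([.5014,-.0499])@dx,np.array([.5014,-.0499])@dy)
```

```text
blue [267  59 115   5 574] [ 0.5933 -0.0579  0.086 ] len 0.0864 yaw -5.87 thick 0.0035 dock x,y 0.5961 0.0029
blue [272 128  63  11 606] [ 0.5416 -0.0356  0.086 ] len 0.0505 yaw -5.84 thick 0.0088 dock x,y 0.5425 0.0198
amber [ 411   22  118   13 1333] [ 0.6041 -0.1653  0.086 ] len 0.0852 yaw -6.42 thick 0.0086 dock x,y 0.6178 -0.1028
green [ 120   22  118   14 1419] [0.6254 0.045  0.086 ] len 0.0852 yaw -5.32 thick 0.0093 dock x,y 0.6176 0.1086
tcp 0.50388252 0.0015022799999999945
```

```bash
python3 -m pendant '[[50,0,0,0,0,0],[100,0,0,0,0,0],[150,0,0,0,0,0],[183,0,0,0,0,0],[183,0,0,0,0,0]]' 0
python3 -m pendant '[[0,0,-8,0,0,0],[0,0,-15,0,0,0],[0,0,-20,0,0,0],[0,0,-24,0,0,0],[0,0,-28,0,0,0],[0,0,-32,0,0,0],[0,0,-40,0,0,0],[0,0,-48,0,0,0],[0,0,-56,0,0,0],[0,0,-64,0,0,0],[0,0,-72,0,0,0],[0,0,-78,0,0,0],[0,0,-84,0,0,0],[0,0,-88,0,0,0],[0,0,-91,0,0,0],[0,0,-94,0,0,0],[0,0,-94,0,0,0]]' 0
python3 - <<'E'
from plant import *
import cv2
cv2.imwrite("pics/wrist2.png",grab_frame('wrist')[:,:,::-1])
E
```

```text
time: 2.5
tcp_pos: [0.4961, -0.048, 0.043]
orientation: [[-0.012, -0.102, -0.995], [0.003, -0.995, 0.102], [-1.0, -0.002, 0.013]]
contact_force: [-0.5, 0.0, -0.2]
opening: 0.0003
time: 4.2
tcp_pos: [0.596, -0.058, 0.0483]
orientation: [[0.001, -0.1, -0.995], [-0.0, -0.995, 0.1], [-1.0, -0.0, -0.001]]
contact_force: [-0.1, -0.3, -0.7]
opening: 0.0001
```

View pics/wrist2.png

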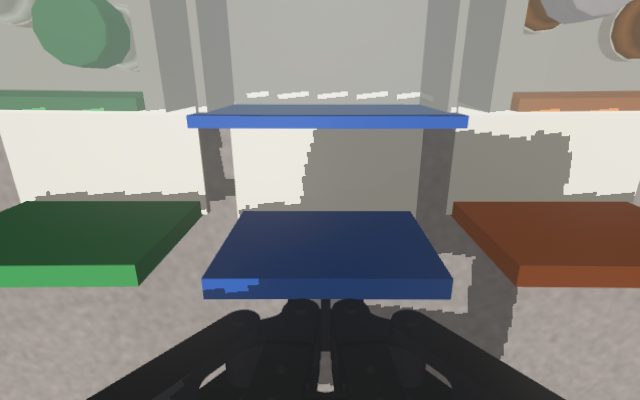

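The blue lip, at row 285 against 273 for its neighbours, is still about 5 mm proud. I'll creep it on.

```bash
python3 -m pendant '[[0,0,-2,0,0,0],[0,0,-4,0,0,0],[0,0,-5,0,0,0],[0,0,-5,0,0,0],[0,0,-5,0,0,0]]' 0
python3 - <<'E'
from plant import *
import cv2
im=grab_frame('wrist')[:,:,::-1];cv2.imwrite("pics/wrist3.png",im)
E
```

```text
time: 4.75
tcp_pos: [0.6006, -0.0585, 0.0483]
orientation: [[0.0, -0.1, -0.995], [-0.0, -0.995, 0.1], [-1.0, 0.0, -0.0]]
contact_force: [-1.4, -0.3, -0.2]
opening: 0.0001
```

View pics/wrist3.png

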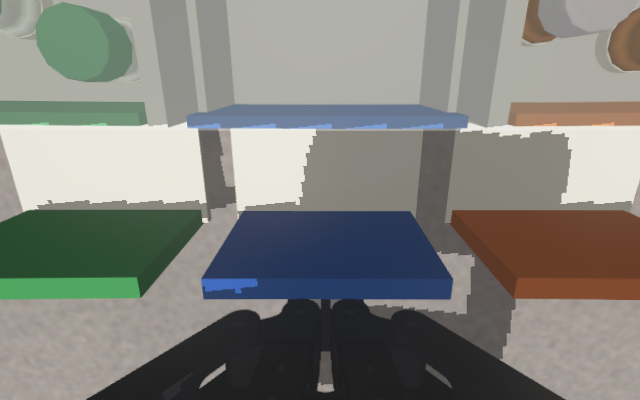

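The lips are nearly level: green's edge is at row 291, blue's at 293 and amber's at 295. I'll push on until the stop shows in the force.

```bash
for i in 1; do python3 -m pendant '[[0,0,-1,0,0,0],[0,0,-1,0,0,0],[0,0,-1,0,0,0]]' 0; done; python3 -m pendant '[[0,0,-1,0,0,0],[0,0,-1,0,0,0],[0,0,-1,0,0,0]]' 0
```

```text
time: 5.1
tcp_pos: [0.6012, -0.0585, 0.0483]
orientation: [[-0.0, -0.1, -0.995], [-0.0, -0.995, 0.1], [-1.0, 0.0, 0.0]]
contact_force: [-2.9, -0.3, 2.1]
opening: 0.0001
time: 5.4
tcp_pos: [0.6011, -0.0585, 0.0483]
orientation: [[-0.003, -0.1, -0.995], [0.0, -0.995, 0.1], [-1.0, 0.0, 0.003]]
contact_force: [-5.9, -0.8, 3.5]
opening: -0.0001
```

```bash
python3 -m pendant '[[0,0,-1,0,0,0],[0,0,-2,0,0,0],[0,0,-2,0,0,0],[0,0,-2,0,0,0]]' 0
```

```text
time: 5.8
tcp_pos: [0.601, -0.0585, 0.0483]
orientation: [[-0.008, -0.1, -0.995], [0.001, -0.995, 0.1], [-1.0, 0.0, 0.008]]
contact_force: [-11.0, -0.5, 9.3]
opening: -0.0
```

The push stalled with the force rising to 11 N, so the blue tray is on its stop. Now I'll back off, lift, and check with a picture.

```bash
python3 -m pendant '[[0,0,15,0,0,0],[0,0,30,0,0,0],[-50,0,30,0,0,0],[-100,0,30,0,0,0],[-130,0,30,0,0,0],[-130,0,30,0,0,0],[-130,0,30,0,0,0]]' 0
python3 - <<'E'
from plant import *
from h import *
print(observe()['contact_force'])
W=camera_model('wrist');im=grab_frame('wrist')[:,:,::-1].copy();cv2.imwrite("pics/wrist4.png",im)
t=grab_frame('top')[:,:,::-1];cv2.imwrite("pics/top4z.png",cv2.resize(t[105:235,290:440],None,fx=5,fy=4.5))
hsv=cv2.cvtColor(im,cv2.COLOR_BGR2HSV)
s=observe();yd=s['orientation'][:,1];
dx=np.array([.9948,-.102]);dy=np.array([.102,.9948])
print('tcp',s['tcp_pos'][:2]@dx,s['tcp_pos'][:2]@dy,s['tcp_pos'],s['orientation'][:,2])
for c,(a,b) in {'blue':((105,120,130),(125,255,255)),'amber':((3,130,180),(16,255,255)),'green':((55,80,100),(85,255,255))}.items():
    mk=cv2.inRange(hsv,a,b); k,l,st,ce=cv2.connectedComponentsWithStats(mk)
    for i in range(1,k):
        if st[i,4]>150:
            x,y,w,h,_=st[i]
            p=plane(W,[(x-.5,y+h/2-.5),(x+w-.5,y+h/2-.5)],.086)
            m=p[:2].mean(0);print(c,st[i],'dock x,y',(m[:2]@dx).round(4),(p[:,:2]@dy).round(4))
E
```

```text
time: 6.5
tcp_pos: [0.576, -0.056, 0.1797]
orientation: [[0.004, -0.1, -0.995], [-0.001, -0.995, 0.1], [-1.0, 0.0, -0.004]]
contact_force: [0.3, -0.1, 0.7]
opening: -0.0001
[ 0.27771993 -0.10491129  0.73768589]
tcp 0.5763801654686458 0.0032996779508030903 [ 0.57370175 -0.05550653  0.1766321 ] [-0.99498122  0.1000382   0.00217269]
blue [263 139  65  12 730] dock x,y 0.6175 [0.0453 0.002 ]
amber [518 139  33  12 365] dock x,y 0.6175 [-0.1237 -0.1451]
green [ 102  138  130   13 1550] dock x,y 0.6175 [0.1511 0.0659]
```

View pics/wrist4.png

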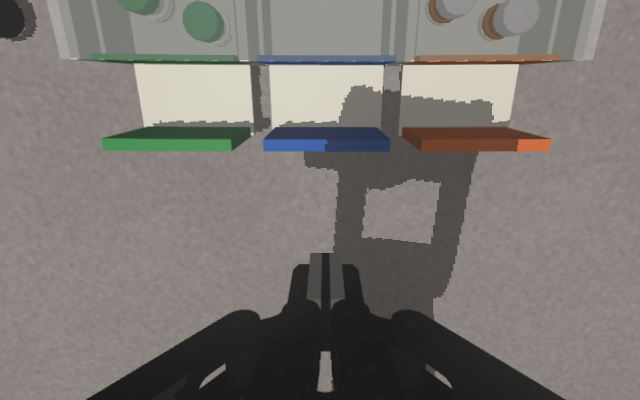

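View pics/top4z.png

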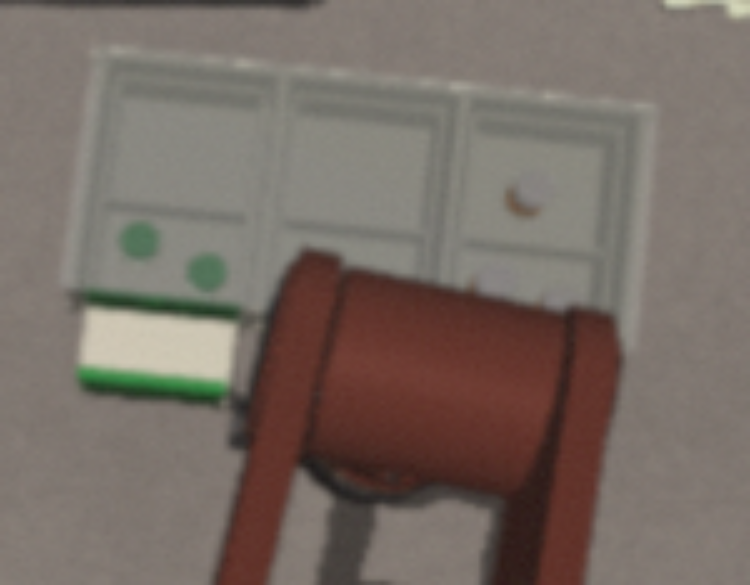

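All three lips now lie at dock x 0.6175, so blue is home and amber and green haven't moved. The amber lip centre is at dock y about -0.103. Next I'll move over the amber slot's middle, still high.

```bash
python3 -m pendant '[[0,35,-23,0,0,0],[0,70,-46,0,0,0],[0,106,-69,0,0,0],[0,106,-69,0,0,0],[0,106,-69,0,0,0],[0,106,-69,0,0,0]]' 0
python3 - <<'E'
from plant import *
from h import *
s=observe();dx=np.array([.9948,-.102]);dy=np.array([.102,.9948])
print('tcp',s['tcp_pos'][:2]@dx,s['tcp_pos'][:2]@dy,s['tcp_pos'],s['orientation'][:,2])
W=camera_model('wrist');im=grab_frame('wrist')[:,:,::-1].copy();cv2.imwrite("pics/wrist5.png",im)
E
```

```text
time: 7.2
tcp_pos: [0.6313, -0.167, 0.1762]
orientation: [[-0.003, -0.1, -0.995], [0.002, -0.995, 0.1], [-1.0, -0.002, 0.004]]
contact_force: [0.1, 0.8, -0.3]
opening: -0.0001
tcp 0.6450633479281919 -0.10171124336933939 [ 0.63131488 -0.16697362  0.17621395] [-0.995013    0.0996821   0.00355111]
```

View pics/wrist5.png

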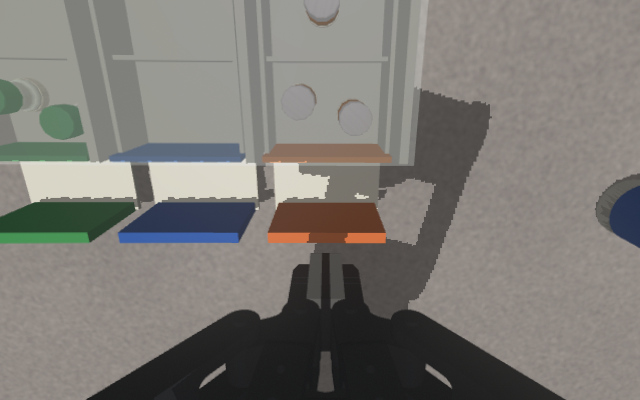

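The amber lip top spans (268..386, row 237) with the fingers centred on it. Before descending I'll project the target point into the picture.

Run:
```python
from plant import *
from h import *
s=observe();W=camera_model('wrist');t=s['tcp_pos']
print(proj(W,[[t[0],t[1],z] for z in(.176,.086,.074,.048,.022)]).round(0))
print([ (plane(W,[(327,r)],z)[0,:2]@[.9948,-.102]).round(4) for r,z in((232,.086),(242,.086),(153,.074))])
```

```text
[[326. 265.]
 [326. 200.]
 [326. 195.]
 [326. 185.]
 [326. 176.]]
[np.float64(0.6212), np.float64(0.6133), np.float64(0.6759)]
```

```bash
python3 -m pendant '[[30,0,0,0,0,0],[60,0,0,0,0,0],[80,0,0,0,0,0],[100,0,0,0,0,0],[115,0,0,0,0,0],[128,0,0,0,0,0],[128,0,0,0,0,0],[128,0,0,0,0,0]]' 0
python3 - <<'E'
from plant import *
from h import *
cv2.imwrite("pics/wrist6.png",grab_frame('wrist')[:,:,::-1])
E
```

```text
time: 8.05
tcp_pos: [0.6328, -0.168, 0.0506]
orientation: [[0.0, -0.1, -0.995], [-0.0, -0.995, 0.1], [-1.0, 0.0, -0.0]]
contact_force: [0.0, 0.2, -0.1]
opening: -0.0001
```

View pics/wrist6.png

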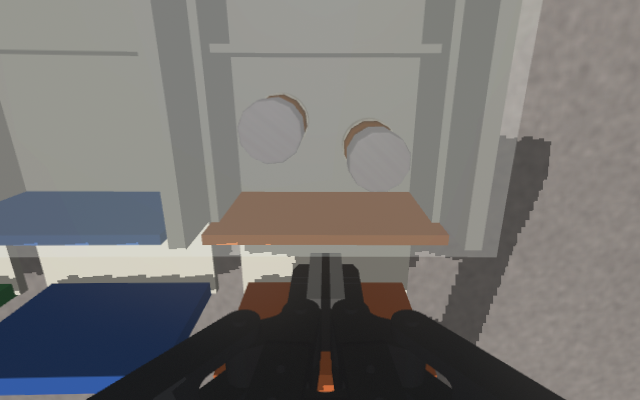

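The fingers are in the slot between lip and wall, clear of both with no force. I'll pull gently at first.

```bash
python3 -m pendant '[[0,0,4,0,0,0],[0,0,8,0,0,0],[0,0,10,0,0,0],[0,0,12,0,0,0],[0,0,14,0,0,0],[0,0,16,0,0,0],[0,0,18,0,0,0],[0,0,21,0,0,0],[0,0,24,0,0,0],[0,0,27,0,0,0],[0,0,30,0,0,0],[0,0,33,0,0,0],[0,0,36,0,0,0],[0,0,39,0,0,0],[0,0,42,0,0,0],[0,0,45,0,0,0],[0,0,48,0,0,0],[0,0,50,0,0,0],[0,0,50,0,0,0]]' 0
python3 - <<'E'
from plant import *
from h import *
cv2.imwrite("pics/wrist7.png",grab_frame('wrist')[:,:,::-1])
E
```

```text
time: 10.0
tcp_pos: [0.5822, -0.163, 0.05]
orientation: [[-0.001, -0.1, -0.995], [0.0, -0.995, 0.1], [-1.0, -0.0, 0.001]]
contact_force: [0.9, -0.7, 1.2]
opening: -0.0002
```

View pics/wrist7.png

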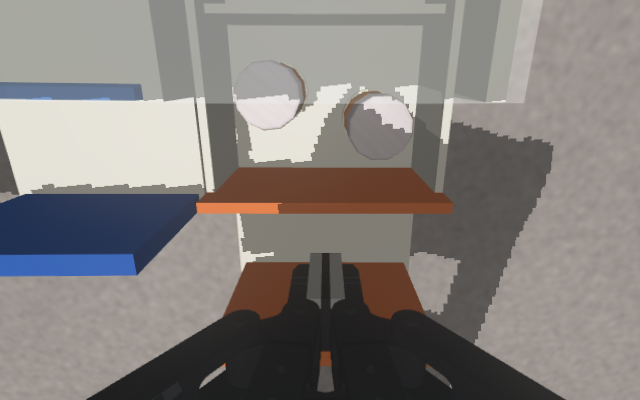

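The amber tray is following, about 37 mm out, with its vials upright and blue still home. I'll keep drawing.

```bash
python3 -m pendant '[[0,0,2,0,0,0],[0,0,5,0,0,0],[0,0,9,0,0,0],[0,0,13,0,0,0],[0,0,17,0,0,0],[0,0,21,0,0,0],[0,0,25,0,0,0],[0,0,29,0,0,0],[0,0,33,0,0,0],[0,0,37,0,0,0],[0,0,41,0,0,0],[0,0,45,0,0,0],[0,0,49,0,0,0],[0,0,53,0,0,0],[0,0,57,0,0,0],[0,0,60,0,0,0],[0,0,63,0,0,0],[0,0,65,0,0,0],[0,0,66,0,0,0],[0,0,66,0,0,0]]' 0
python3 -m pendant '[[0,0,1,0,0,0],[0,0,2,0,0,0],[0,0,3,0,0,0],[0,0,4,0,0,0],[0,0,5,0,0,0],[0,0,5,0,0,0]]' 0
```

```text
time: 12.05
tcp_pos: [0.5169, -0.1565, 0.0503]
orientation: [[-0.001, -0.1, -0.995], [0.0, -0.995, 0.1], [-1.0, -0.0, 0.001]]
contact_force: [1.6, 0.6, 0.8]
opening: -0.0
time: 12.65
tcp_pos: [0.5121, -0.1561, 0.0504]
orientation: [[-0.0, -0.1, -0.995], [-0.0, -0.995, 0.1], [-1.0, 0.0, 0.0]]
contact_force: [1.1, 0.3, -0.1]
opening: -0.0004
```

```bash
python3 -m pendant '[[0,0,1,0,0,0],[0,0,2,0,0,0],[0,0,2,0,0,0],[0,0,2,0,0,0]]' 0; python3 -m pendant '[[0,0,1,0,0,0],[0,0,1,0,0,0],[0,0,1,0,0,0]]' 0
```

```text
time: 13.05
tcp_pos: [0.5108, -0.1559, 0.0504]
orientation: [[0.001, -0.1, -0.995], [-0.0, -0.995, 0.1], [-1.0, 0.0, -0.001]]
contact_force: [5.0, -0.5, -1.7]
opening: -0.0004
time: 13.35
tcp_pos: [0.5109, -0.156, 0.0505]
orientation: [[0.004, -0.1, -0.995], [-0.001, -0.995, 0.1], [-1.0, 0.0, -0.004]]
contact_force: [7.9, 1.4, -4.6]
opening: 0.0
```

```bash
python3 -m pendant '[[0,0,1,0,0,0],[0,0,2,0,0,0],[0,0,2,0,0,0],[0,0,2,0,0,0]]' 0
python3 -m pendant '[[0,0,-6,0,0,0],[0,0,-18,0,0,0],[0,0,-18,0,0,0],[0,0,-18,0,0,0]]' 0
```

```text
time: 13.75
tcp_pos: [0.511, -0.156, 0.0506]
orientation: [[0.009, -0.101, -0.995], [-0.002, -0.995, 0.101], [-1.0, 0.001, -0.009]]
contact_force: [12.6, 0.5, -9.2]
opening: -0.0002
time: 14.15
tcp_pos: [0.5248, -0.1574, 0.0501]
orientation: [[-0.002, -0.1, -0.995], [0.0, -0.995, 0.1], [-1.0, -0.0, 0.002]]
contact_force: [-0.6, 0.6, -0.3]
opening: 0.0001
```

It's on the stop: stalled with the force at 12.6 N. The finger is back in mid-slot, so I'll lift straight out and retreat for a check.

```bash
python3 -m pendant '[[-20,0,0,0,0,0],[-60,0,0,0,0,0],[-110,0,0,0,0,0],[-150,0,0,0,0,0],[-170,-20,30,0,0,0],[-170,-40,60,0,0,0],[-170,-40,70,0,0,0],[-170,-40,70,0,0,0],[-170,-40,70,0,0,0]]' 0
python3 - <<'E'
from plant import *
from h import *
s=observe();print(s['contact_force'],s['tcp_pos'])
W=camera_model('wrist');im=grab_frame('wrist')[:,:,::-1].copy();cv2.imwrite("pics/wrist8.png",im)
t=grab_frame('scene')[:,:,::-1];cv2.imwrite("pics/scene8z.png",cv2.resize(t[140:300,180:390],None,fx=3.5,fy=3.5))
hsv=cv2.cvtColor(im,cv2.COLOR_BGR2HSV);dx=np.array([.9948,-.102]);dy=np.array([.102,.9948])
for c,(a,b) in {'blue':((105,120,130),(125,255,255)),'amber':((3,130,180),(16,255,255)),'green':((55,80,100),(85,255,255))}.items():
    mk=cv2.inRange(hsv,a,b); k,l,st,ce=cv2.connectedComponentsWithStats(mk)
    for i in range(1,k):
        if st[i,4]>150:
            x,y,w,h,_=st[i]
            p=plane(W,[(x-.5,y+h/2-.5),(x+w-.5,y+h/2-.5)],.086)
            m=p[:2].mean(0);print(c,st[i],'dock x,y',(m[:2]@dx).round(4),(p[:,:2]@dy).round(4))
E
```

```text
time: 15.05
tcp_pos: [0.4595, -0.111, 0.22]
orientation: [[-0.0, -0.1, -0.995], [-0.0, -0.995, 0.1], [-1.0, 0.0, -0.0]]
contact_force: [-0.6, 0.7, -0.8]
opening: -0.0002
[-0.60823894  0.72426224 -0.83291477] [ 0.45953204 -0.110963    0.22002712]
amber [318  57 120   6 638] dock x,y 0.5612 [-0.0574 -0.1438]
```

View pics/wrist8.png

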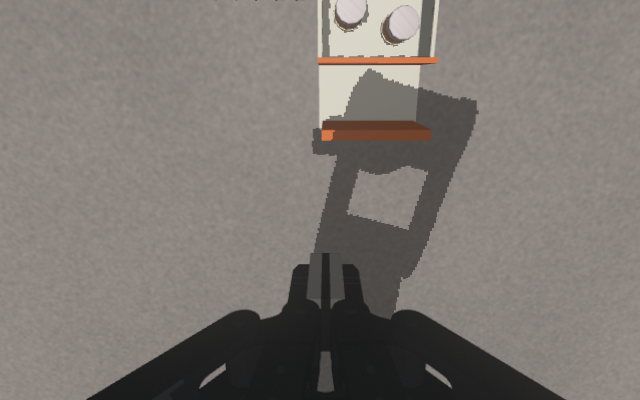

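View pics/scene8z.png

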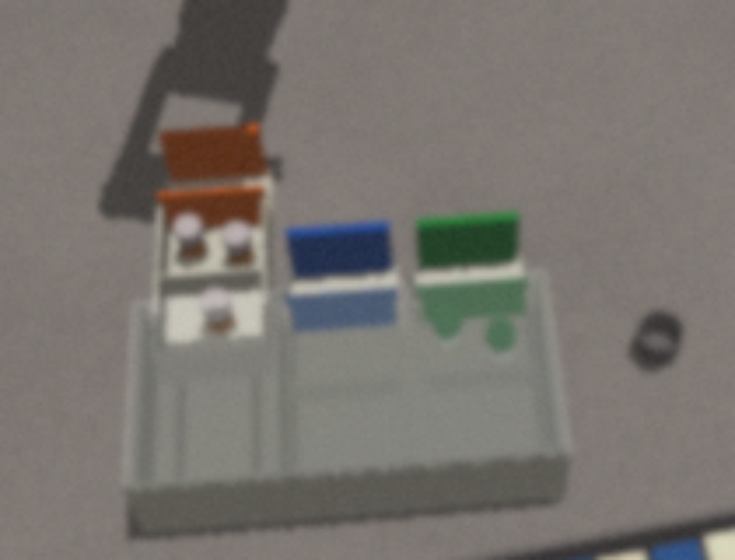

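The amber tray stands out with three upright vials, and blue and green are level and shut. One last number: the amber lip's position from its wrist-view rows, 129 to 139.

Run:
```python
from plant import *
from h import *
W=camera_model('wrist')
print(plane(W,[(376,134)],.086)[0,:2]@[.9948,-.102], observe()['contact_force'])
S=camera_model('scene');f=lambda p:(np.array(p,float)+.5)/3.5-.5+[180,140]
for c,p in(('amber',[(163,132),(262,127)]),('blue',[(288,231),(390,226)]),('green',[(417,219),(519,215)])):
  print(c,(plane(S,f(p),.086).mean(0)[:2]@np.array([[.9948,.102],[-.102,.9948]])).round(4))
```

```text
0.5083820215841195 [ 0.3886635   0.38900759 -0.16744811]
amber [ 0.5084 -0.0972]
blue [0.6197 0.0058]
green [0.618  0.1103]
```

```bash
python3 -c "
from plant import *
print(sign_off())"
```

```text
the job is handed in; nothing more can be done
None
```

The job is done and handed in at about 15 s of the 48 s allowed. The blue tray is fully home, and the amber tray was then drawn out to its stop. The fingers stayed shut throughout, so no lip was pinched.

- **Blue tray:** I pushed on the front of its lip until it stopped moving and the force rose to 11 N. The wrist camera then put the blue, amber and green lips all at the same depth, 0.6175 m.
- **Amber tray:** I hooked the shut fingertips behind its lip and pulled until it stalled at 12.6 N. Its lip had moved 109 mm against a nominal 110 mm, which is within the camera error.
- **Everything else:** In the last scene picture the green tray was still shut, the three amber vials and the green caps were in place, and the cup stood beside the dock. I did not check the spray bottle and carton again at the end, but nothing came near them.
- **Disagreement:** The last scene-camera reading put the blue lip 1.7 mm deeper than the green one, while the wrist camera showed them level. I take that as scene-camera error.

The gripper was clear of everything at hand-in, and no verdict was reported.

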